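Seat a grinder burr and swing its keeper over it

ROBOT

A 7-joint arm with a two-finger parallel gripper is mounted at the origin on a cart in front of the work surface, level with it; the furniture and walls round the work are solid. World frame = base frame: x ahead of the robot, y to its left, z up, the work surface at z = 0. Lengths are in m, angles in rad, forces in N, time in s.
With the tool pointing down it reaches from about 0.425 to 0.925 m from the base axis. Payload 6.8 kg.
Tool frame: the origin (TCP) lies midway between the tips of the shut fingers; the grasp point (between the pads) lies 19 mm behind it; z points along the fingers, x is the direction in which the jaws open and shut, and the axes are right-handed (so a half turn about z gives the same grasp; the last joint's range is limited). The gripper opens to 85 mm and grips with 20 to 120 N. Pads are 22 mm wide; open, the fingers measure 114 mm over their backs; the gripper's body (76 mm by 85 mm) begins 54 mm behind the grasp point. The pads swing forward as they close: fully open they stand 13 mm farther back than shut.
Start: joints at [-1.415, 0.477, 0.022, 1.555, -0.011, 1.109, -0.083], TCP at [0.176, 0.652, 0.231] pointing down, gripper open.
Joint ranges: [-2.96, 2.96], [-0.34, 2.1], [-1.41, 1.46], [0.24, 2.44], [-1.37, 4.51], [0.17, 1.92], [-2.96, 2.96]. Speed limits (rad/s): [2.39, 2.39, 3.14, 3.14, 3.14, 3.14, 3.14].

INTERFACE

Orientations are given as a rotation vector (axis times angle).
In Python, from bench import r gives the robot as it stands. The module is installed in compiled form; this text tells all that it offers.
- The arm moves only by the shell command python3 -m pendant 'ROWS' [OPENING] [FORCE]. ROWS is text: rows parted by semicolons, each of 4 numbers parted by spaces: the shift along the tool's x, y, z in cm, then the turn about the tool's z in degrees. A call has 1 to 8 rows; each row shifts and turns the pose as measured when the row begins, along the tool's axes as they then stand; what a row does not reach is not made up. A row lasts 1/12 s, in which the tool goes at most 41.7 mm and 7.16 degrees, less where a joint would pass 70% of its speed; a pose out of reach is approached as far as the arm can. A call with a gripper value outside its range is refused whole. OPENING is the closure in counts, from 0 (fully open) to 255 (shut), set as the call begins (- or left out, the last holds). The fingers move at their own pace and stop on an object; FORCE is the grip in N (left out, the last holds). Time passes only in rows, so rows that do not move let the fingers close. It gives the time, the measured TCP pose, the force and the opening at its end, in the units of the state.
- r.get_obs(): the state, without advancing time (a new reading comes with each control period).
- r.grab_frame(name): name is "scene" or "top" or "wrist"; returns a dict with "color" (420x560x3 uint8, red, green, blue), "fx", "fy", "cx", "cy" (pixels), "dist_coeffs" ([k1, k2, p1, p2, k3] as OpenCV has them; the pictures are not rectified), "R" (3x3) and "t" (3): a world point X has camera coordinates R X + t; the wrist camera has in their place "hand_eye" (4x4, takes a point from camera to tool coordinates, whose origin is the TCP and whose axes are the tool frame's). Camera axes: x right, y down, z forward; pixel columns grow to the right and rows downward; lengths in m; the calibration is good to about 2 mm. A picture is of the moment at which its call begins: read the wrist's pose just before it. There is no depth.
- r.hand_in(): hands the job in, once; it reports no verdict.
The state is a dict: "clock": time; "joints": joint angles; "qvel": joint speeds; "tau": joint torques, N m; "tcp_pos": TCP position; "orientation": TCP orientation; "contact_force": force on the tool from outside, world axes, zero at the start; "moment": the same for the moment, N m; "grip_width": finger opening in m.
Only numpy, scipy, OpenCV 4.12 (cv2) and the standard library are available. Lean on these libraries where they do the work, as an engineer would, in place of code of your own. Each camera call takes 0.05 s, during which the arm holds its last target.

TASK

The coffee grinder is being serviced: push the loose gold-coloured burr across the aluminium carrier plate with the fingertips until it drops flat into its round recess, then push the red knob to swing the keeper all the way over the burr to its stop. Only push: never lift or tip up the burr, do not push it off the plate, and leave the other things on the worktop where they are.

Things in the scene. Friction and masses are not known exactly. Their poses are not given: they have to be found in the camera images.
- burr: Loose gold-coloured steel ring (flat grinder burr): 64 mm outside diameter, 34 mm bore, 12 mm thick, about 0.15 kg; it starts lying flat on top of the carrier plate, 70 to 110 mm from the recess centre. Origin: centre of its underside; z up.
- carrier: Aluminium burr carrier plate, 130 mm (x) by 220 mm (y) by 24 mm high, bolted to the worktop; place and yaw vary. Origin: centre of its underside; its own y runs along its length, from the recess end (-y) to the bare end (+y) where the burr lies; top face at z = 24 mm.
- recess (a point): Centre of the floor of the round recess in the carrier: 67 mm diameter, 7 mm deep, at x = 0, y = -45 mm of the carrier. The floor is 17 mm above the worktop. The burr slides level on the plate until its centre is within about 10 mm of the recess centre, then tips in and drops; seated, its underside is on the floor and its top stands 5 mm above the plate's top.
- keeper (a joint): Swing keeper, a flat steel finger (42 mm from pivot to knob, 14 mm wide, underside 7 mm and top 12 mm above the plate's top) turning about a vertical pivot. 0 rad: points to the carrier's -x, clear of the recess (start 0 to 0.3). Grows clockwise seen from above; stop at 1.571 rad: points to the carrier's +y, over the recess, 2 mm above a seated burr. An unseated burr blocks it. Light friction (about 1 N at the knob), stays where it is left.
- keeper_knob (a point): Centre of the top of the red knob, an upright pin of 12 mm diameter and 28 mm height at the keeper's free end; its top is 64 mm above the worktop, its foot 36 mm.
- keeper_pivot (a point): Pivot axis of the keeper at the plate's top face, x = 0, y = -93 mm of the carrier. An 18 mm hub stands 16 mm high there.
- notebook: Red notebook, 148x108x12 mm, lying right of the work: leave alone.
- grinder_brush: Small brush, 156 mm long, lying right of the work: leave alone.
- screwdriver: Red screwdriver, 214 mm long, lying at the left edge of the worktop: leave alone.
- label_roll: White label roll, 83 mm diameter, 30 mm high, behind the work: leave alone.
- tamper: Tamper with a dark wooden knob, 58 mm diameter, 86 mm high, behind of the work: leave alone.
- espresso_cup: White espresso cup, 49 mm high, behind and right of the work: leave alone.

How it is judged:
On the way:
1. the burr lies flat in its recess (z of burr in the frame of recess below 0.0015 m and horizontal distance between burr and recess below 0.003 m and angle between burr's own z axis and vertical below 0.04 rad), for 0.2 s.
At the end, for the whole second after the job is handed in: The burr lies flat on the recess floor (within 1.5 mm in height, 3 mm of its centre, 0.04 rad) at rest, and the keeper is swung over it to at least 1.42 rad (all of step 1 and value of joint keeper above 1.42 rad and linear speed of burr below 0.01 m/s); the robot touches nothing.
It fails at once if the burr is lifted (its centre more than 8 mm above the plate's top) (z of burr in the frame of carrier above 0.032 m).
It fails at once if the burr is pushed off the plate (z of burr in the frame of carrier below 0.01 m).
It fails at once if the burr is tipped up (angle between burr's own z axis and vertical above 0.45 rad).
It fails at once if another thing is moved by more than 20 mm (distance of any of notebook, grinder_brush, screwdriver, label_roll, tamper, espresso_cup from where it was at the start of the episode above 0.02 m).
It also fails if it takes over 48 s, if anything falls off the work surface, if the arm or the gripper's body presses on something with over 40 N, if the wrist force passes 120 N, or if a joint passes its speed limit or range.

## Working session

There is one attempt and no reset: what is moved stays moved. The work goes in short steps, Python scripts to look and compute and a shell command to move; the robot and the scene stay as the last step left them, time stands still between calls to the robot, and variables do not carry over. Pictures are saved under pics/ and viewed, and the job is handed in when it is done.

```bash
mkdir -p pics; python3 - <<'E'
from bench import r
import cv2
o=r.get_obs()
for k in o: print(k,o[k])
for n in ("scene","top"):
    f=r.grab_frame(n); cv2.imwrite(f"pics/{n}0.png",f["color"][:,:,::-1])
    print(n,{k:f[k] for k in f if k!="color"})
E
```

```text
clock 0.0
joints [-1.41511579  0.47779943  0.02230982  1.55650313 -0.01146515  1.10930494
 -0.08313654]
qvel [-0.0001581  -0.0010628   0.00013278  0.00066906 -0.00017367  0.00199941
  0.00242058]
tau [-8.48282161e-04 -5.96439171e+01  1.60766032e+00 -2.81199825e+01
  1.24586993e-02  9.53846611e-03  6.30708456e-06]
tcp_pos [0.17584105 0.65104938 0.23030379]
orientation [ 2.49325261e+00  1.90927179e+00 -2.19259428e-03]
contact_force [ 0.14568284 -0.61809272 -0.35198116]
moment [ 0.01821689 -0.00936528  0.03597502]
grip_width 0.08506676384324388
scene {'fx': 430.74627784396733, 'fy': 430.74627784396733, 'cx': 282.86456223559935, 'cy': 207.6638162521713, 'dist_coeffs': array([-0.04871325,  0.        ,  0.        ,  0.        ,  0.        ]), 'R': array([[ 0.79484372, -0.60646977, -0.02044231],
       [-0.3538678 , -0.43588868, -0.82751353],
       [ 0.49295136,  0.6649778 , -0.5610735 ]]), 't': array([-0.64882012,  0.12222251,  0.9056092 ])}
top {'fx': 485.64212054863435, 'fy': 485.64212054863435, 'cx': 278.5968677856396, 'cy': 203.63596541609311, 'dist_coeffs': array([-0.10820179,  0.        ,  0.        ,  0.        ,  0.        ]), 'R': array([[-0.00624148, -0.99997484,  0.00336988],
       [-0.98667026,  0.00561037, -0.16263554],
       [ 0.16261255, -0.00434005, -0.98668046]]), 't': array([-0.27795696,  0.57993768,  1.28775881])}
```

View pics/scene0.png

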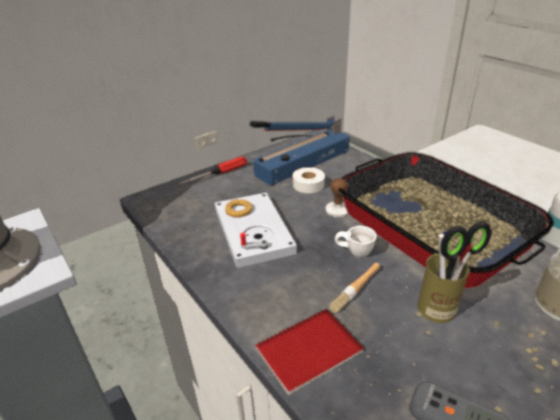

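View pics/top0.png

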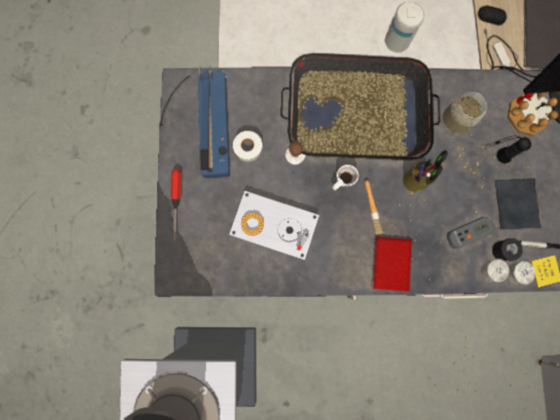

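```bash
python3 - <<'E'
import cv2
a=cv2.imread("pics/top0.png")[180:270,220:330]
cv2.imwrite("pics/topz.png",cv2.resize(a,None,fx=6.6,fy=6.6,interpolation=cv2.INTER_CUBIC))
a=cv2.imread("pics/scene0.png")[180:270,200:310]
cv2.imwrite("pics/scenez.png",cv2.resize(a,None,fx=6.6,fy=6.6,interpolation=cv2.INTER_CUBIC))
E
```

```text
(no output)
```

View pics/topz.png

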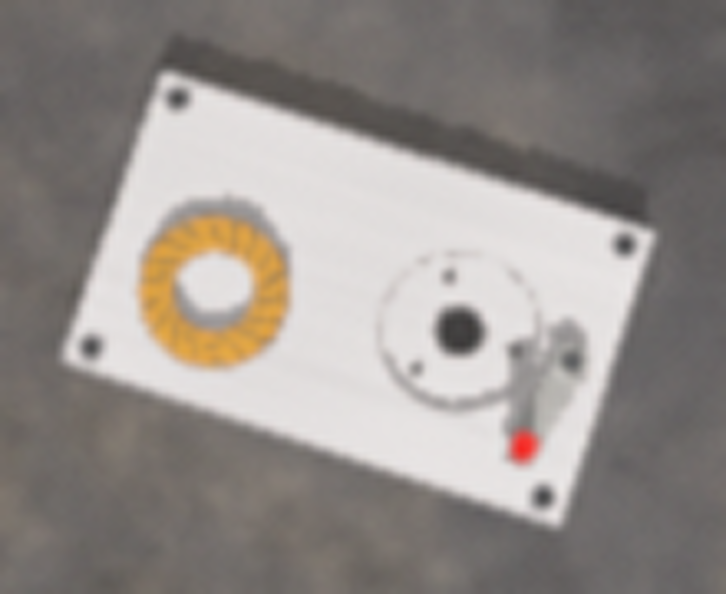

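View pics/scenez.png

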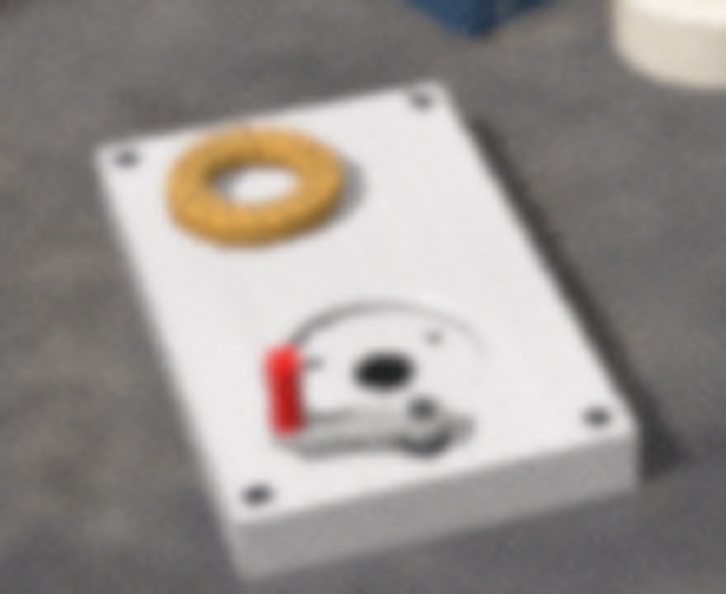

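```bash
cat > h.py <<'E'
from bench import r
import numpy as np, cv2
def ray(f,uv,z,R=None,t=None):
    R=f["R"] if R is None else R; t=f["t"] if t is None else t
    K=np.array([[f["fx"],0,f["cx"]],[0,f["fy"],f["cy"]],[0,0,1]])
    p=cv2.undistortPoints(np.array([[uv]],float),K,f["dist_coeffs"])[0,0]
    d=R.T@np.array([p[0],p[1],1]); c=-R.T@t
    return c+d*(z-c[2])/d[2]
def wristRt(f,o):
    H=f["hand_eye"]; Rt=cv2.Rodrigues(np.array(o["orientation"]))[0]
    Rc=Rt@H[:3,:3]; tc=Rt@H[:3,3]+o["tcp_pos"]
    return Rc.T,-Rc.T@tc
def proj(f,X,R=None,t=None):
    R=f["R"] if R is None else R; t=f["t"] if t is None else t
    K=np.array([[f["fx"],0,f["cx"]],[0,f["fy"],f["cy"]],[0,0,1]])
    return cv2.projectPoints(np.array(X,float).reshape(-1,3),cv2.Rodrigues(R)[0],t,K,f["dist_coeffs"])[0][:,0]
E
python3 - <<'E'
from h import *
def fit(P,L):
    P=P[:,:2];mp=P.mean(0);ml=L.mean(0)
    U,S,V=np.linalg.svd((L-ml).T@(P-mp)); A=V.T@np.diag([1,np.linalg.det(V.T@U.T)])@U.T
    return A,mp-A@ml,np.abs(P-mp-(L-ml)@A.T).max()
L=np.array([[.065,.11],[.065,-.11],[-.065,-.11],[-.065,.11]])
for n,off,c,b,h,k,hub in (("top",(220,180),[(165,72),(655,232),(560,527),(65,362)],(215,291),(460,330),(523,446),(572,358)),
  ("scene",(200,180),[(437,83),(632,430),(235,520),(98,150)],(258,182),(384,372),(285,352),(430,407))):
    f=r.grab_frame(n)
    g=lambda p,z: ray(f,[(p[i]+.5)/6.6-.5+off[i] for i in (0,1)],z)
    P=np.array([g(q,.024) for q in c])
    A,t,e=fit(P,L); print(n,"centre",t,"yaw",np.degrees(np.arctan2(A[1,0],A[0,0])),"err",e)
    print(np.round(P,4).tolist())
    for nm,p,z in (("burr",b,.036),("recess",h,.017),("knob",k,.064),("hub",hub,.04)):
        w=g(p,z)[:2]; print(nm,w,"local",A.T@(w-t))
E
```

```text
top centre [ 0.52324706 -0.26896746] yaw -18.67423652838233 err 0.0007035042711169975
[[0.6203, -0.186, 0.024], [0.5502, -0.3937, 0.024], [0.4261, -0.3517, 0.024], [0.4964, -0.1445, 0.024]]
burr [ 0.52467473 -0.2081937 ] local [-0.01810647  0.05803141]
recess [ 0.50981038 -0.31089235] local [ 0.00069451 -0.04401998]
knob [ 0.45709942 -0.33480628] local [-0.04158452 -0.08355231]
hub [ 0.49528743 -0.35671371] local [ 0.00160753 -0.0920791 ]
scene centre [ 0.526058   -0.26601921] yaw -18.938659487478155 err 0.000607407843648336
[[0.6238, -0.1825, 0.024], [0.5513, -0.3912, 0.024], [0.429, -0.3491, 0.024], [0.5, -0.1412, 0.024]]
burr [ 0.52578967 -0.21205826] local [-0.01776714  0.05095277]
recess [ 0.51162253 -0.30923753] local [ 0.00037272 -0.04556388]
knob [ 0.46108682 -0.3332028 ] local [-0.03964925 -0.08463348]
hub [ 0.49688528 -0.3581458 ] local [ 0.00230671 -0.09660763]
```

```bash
python3 -m pendant '0 4 0 3.5;0 4 0 3.5;0 4 0 3.5;0 4 0 3.5;0 4 0 3.5;0 4 0 3.5;0 4 0 3.5;0 4 0 3.5' 120; python3 -m pendant '0 4 0 3.5;0 4 0 3.5;0 4 0 3.5;0 4 0 3.5;0 4 0 3.5;0 4 0 3.5;0 4 0 3.5;0 4 0 3.5'
```

```text
clock: 0.87
tcp_pos: [0.453, 0.5099, 0.2261]
orientation: [-2.875, -1.255, 0.013]
contact_force: [0.4, 1.2, 0.1]
grip_width: 0.0452
clock: 1.53
tcp_pos: [0.6399, 0.238, 0.2221]
orientation: [-3.101, -0.486, 0.014]
contact_force: [0.7, -0.4, 0.3]
grip_width: 0.0452
```

```bash
python3 -m pendant '-1 3.9 0 3.5;-1 3.9 0 3.5;-1 3.9 0 3.5;-1 3.9 0 3.5;-1 3.9 0 3.5;-1 3.9 0 3.5;-1 3.9 0 3.5;0 0 0 0'; python3 - <<'E'
from h import *
o=r.get_obs(); f=r.grab_frame("wrist"); cv2.imwrite("pics/w1.png",f["color"][:,:,::-1])
np.savez("w1.npz",R=wristRt(f,o)[0],t=wristRt(f,o)[1]); print(o["tcp_pos"],o["orientation"],f["hand_eye"])
E
```

```text
clock: 2.2
tcp_pos: [0.6017, -0.06, 0.2214]
orientation: [3.126, -0.244, -0.011]
contact_force: [-1.0, -2.1, -0.1]
grip_width: 0.0453
[ 0.6017291  -0.0599818   0.22141459] [ 3.12630852 -0.24407872 -0.01136224] [[ 9.99999684e-01  1.66811082e-04  7.77170062e-04 -4.51950438e-04]
 [-3.66844835e-04  9.64230549e-01  2.65064737e-01 -6.68720578e-02]
 [-7.05155380e-04 -2.65064938e-01  9.64230305e-01 -1.42417103e-01]
 [ 0.00000000e+00  0.00000000e+00  0.00000000e+00  1.00000000e+00]]
```

View pics/w1.png

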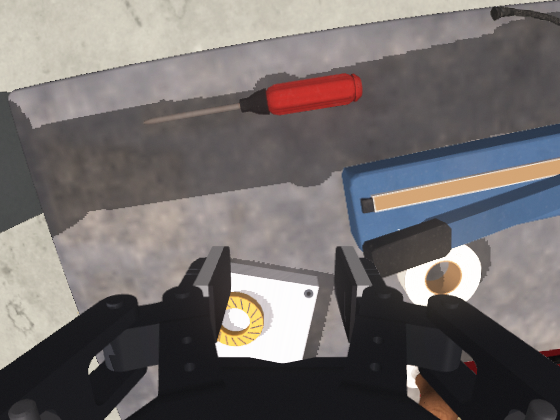

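```bash
python3 -m pendant '-2 2.5 -2 0;-2 2.5 -2 0;-1.9 2 -2 0;0 0 0 0'; python3 - <<'E'
from h import *
o=r.get_obs(); f=r.grab_frame("wrist"); cv2.imwrite("pics/w2.png",f["color"][:,:,::-1])
R,t=wristRt(f,o);np.savez("w2.npz",R=R,t=t); print(o["tcp_pos"],o["orientation"],o["contact_force"])
# predicted outlines
c=np.array([.5247,-.2675]);a=np.radians(-18.8);A=np.array([[np.cos(a),-np.sin(a)],[np.sin(a),np.cos(a)]])
for nm,l,z in (("c1",(.065,.11),.024),("c2",(-.065,.11),.024),("burr",(-.018,.0545),.036),("rec",(0,-.045),.017)):
    print(nm,proj(f,[*(c+A@np.array(l)),z],R,t))
E
```

```text
clock: 2.58
tcp_pos: [0.5339, -0.1138, 0.2807]
orientation: [3.13, -0.226, -0.018]
contact_force: [1.1, -0.7, -0.6]
grip_width: 0.0453
[ 0.5339281  -0.11382574  0.28067929] [ 3.12987439 -0.22602359 -0.01792275] [ 1.05491705 -0.71449873 -0.62405604]
c1 [[366.82109129 213.78610992]]
c2 [[258.23648503 193.9133656 ]]
burr [[289.0476922  248.53464663]]
rec [[288.07601704 313.98119995]]
```

View pics/w2.png

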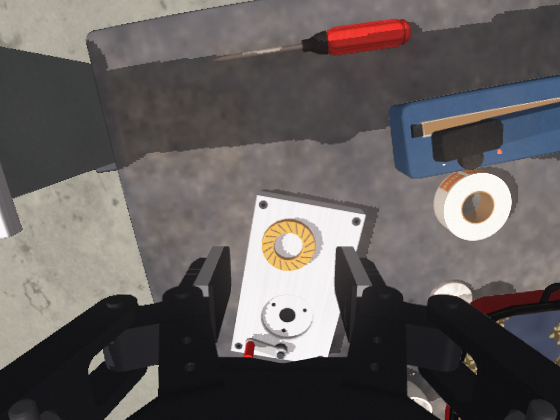

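```bash
python3 - <<'E'
import cv2
a=cv2.imread("pics/w2.png")[180:360,215:385]
cv2.imwrite("pics/w2z.png",cv2.resize(a,None,fx=3.3,fy=3.3,interpolation=cv2.INTER_CUBIC))
E
```

```text
(no output)
```

View pics/w2z.png

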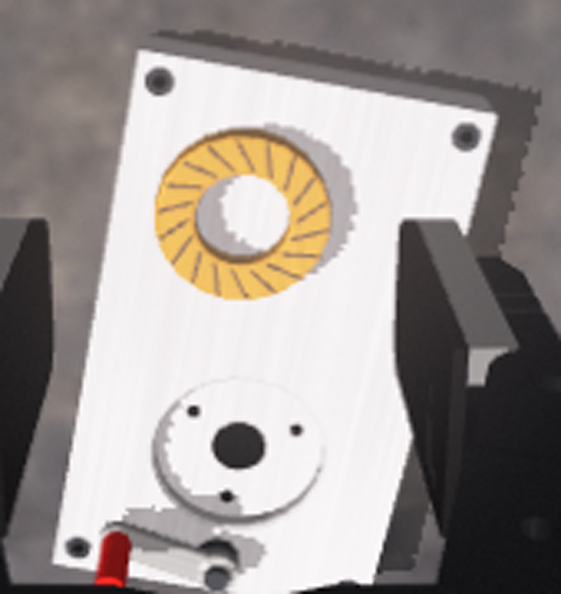

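```bash
python3 - <<'E'
from h import *
f=r.grab_frame("wrist"); d=np.load("w2.npz")
P={}
for nm,p,z in (("cL",(138,50),.024),("cR",(497,113),.024),("burr",(243,215),.036),("rec",(239,445),.017),("hub",(217,580),.040)):
    P[nm]=ray(f,((p[0]+.5)/3.3-.5+215,(p[1]+.5)/3.3-.5+180),z,d["R"],d["t"]); print(nm,P[nm])
v=P["cR"]-P["cL"]; print(np.linalg.norm(v),np.degrees(np.arctan2(v[1],v[0])))
w=P["rec"]-P["burr"]; print(w, np.degrees(np.arctan2(w[1],w[0])))
print(r.get_obs()["tcp_pos"])
E
```

```text
cL [ 0.49640804 -0.14318433  0.024     ]
cR [ 0.61983171 -0.1841867   0.024     ]
burr [ 0.52499276 -0.20529888  0.036     ]
rec [ 0.50878639 -0.31069975  0.017     ]
hub [ 0.49371053 -0.35553616  0.04      ]
0.1300561212112569 -18.376916371330402
[-0.01620637 -0.10540087 -0.019     ] -98.74130252388107
[ 0.53589677 -0.10904304  0.27794866]
```

```bash
python3 -m pendant '0 1.2 4 0;0 1.2 4 0;0 1.2 4 0;0 1.2 4 0;0 0 4 0.5;0 0 0 0;0 0 0 0'; python3 - <<'E'
from h import *
o=r.get_obs();print(o)
E
```

```text
clock: 3.27
tcp_pos: [0.5368, -0.1437, 0.0686]
orientation: [-3.132, 0.197, 0.015]
contact_force: [0.7, 0.4, 0.9]
grip_width: 0.0452
{'clock': 3.2667, 'joints': array([-0.20625566,  0.54100576,  0.4654587 ,  1.98896948, -0.36907068,
        0.70415101,  0.36387152]), 'qvel': array([-0.01048066,  0.08240721, -0.04299185,  0.03201423, -0.0295073 ,
       -0.01726502,  0.01344419]), 'tau': array([-1.26264081e-01, -4.68023980e+01,  6.93313032e+00, -1.68058920e+01,
       -1.13765302e-01,  1.48811995e-02,  9.50430986e-02]), 'tcp_pos': array([ 0.53684165, -0.14373728,  0.06855426]), 'orientation': array([-3.13159445,  0.19667641,  0.01468048]), 'contact_force': array([0.66768386, 0.39149577, 0.93519448]), 'moment': array([-0.08294325, -0.02926048,  0.06555339]), 'grip_width': 0.04522123129311238}
```

```bash
python3 -m pendant '-0.25 1.3 1.5 1.5;0 0 1.2 0;0 0 0.6 0;0 0 0 0'; python3 - <<'E'
from h import *
o=r.get_obs();print(o["tcp_pos"],o["orientation"],o["contact_force"])
for n in ("scene","wrist"):
  f=r.grab_frame(n); a=f["color"][:,:,::-1]
  if n=="scene": a=cv2.resize(a[150:280,180:330],None,fx=4.5,fy=4.5,interpolation=cv2.INTER_CUBIC)
  cv2.imwrite(f"pics/{n}3.png",a)
print(r.get_obs()["tcp_pos"])
E
```

```text
clock: 3.6
tcp_pos: [0.5382, -0.1515, 0.0383]
orientation: [-3.127, 0.224, 0.006]
contact_force: [-1.0, 0.4, 0.3]
grip_width: 0.0452
[ 0.53815572 -0.15147569  0.03827508] [-3.12742373  0.22431529  0.00628873] [-0.95575598  0.42744492  0.30882491]
[ 0.53883741 -0.15143038  0.03917598]
```

View pics/scene3.png

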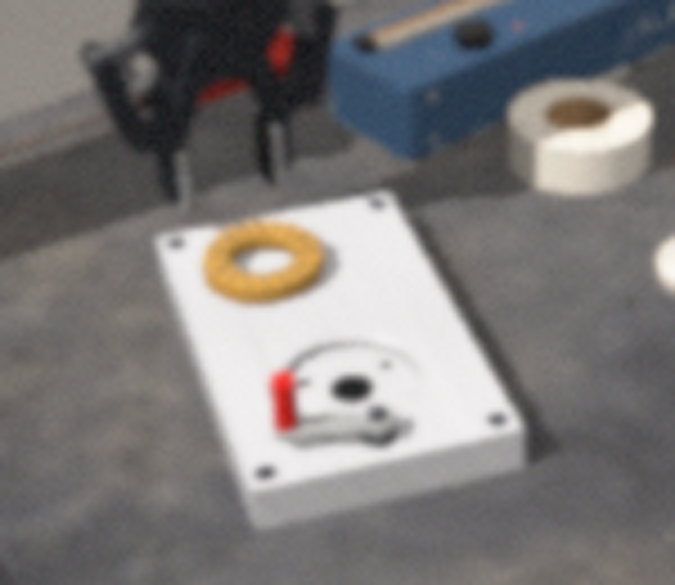

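View pics/wrist3.png

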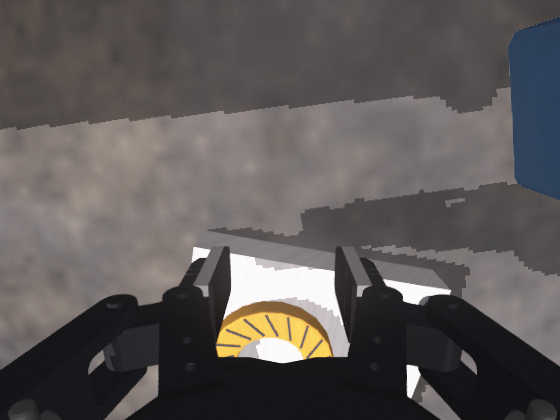

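```bash
python3 - <<'E'
from h import *
f=r.grab_frame("scene"); o=r.get_obs(); Rt=cv2.Rodrigues(np.array(o["orientation"]))[0]
print(o["tcp_pos"],np.round(Rt,3).tolist())
for s in (-.03,-.023,.023,.03):
  for dz in (0,-.005,-.01):
    p=proj(f,o["tcp_pos"]+Rt@np.array([s,0,dz]))[0]; print(s,dz,(p-[180,150])*4.5)
E
```

```text
[ 0.53872879 -0.15171693  0.03924737] [[0.99, -0.143, -0.002], [-0.143, -0.99, 0.006], [-0.003, -0.006, -1.0]]
-0.03 0 [172.20032739 210.56116812]
-0.03 -0.005 [171.26928108 202.69737196]
-0.03 -0.01 [170.33365348 194.79091989]
-0.023 0 [184.33949704 206.9600849 ]
-0.023 -0.005 [183.44380585 199.10685332]
-0.023 -0.01 [182.5437171 191.2111461]
0.023 0 [262.60392422 183.75654953]
0.023 -0.005 [261.93195127 175.97351359]
0.023 -0.01 [261.2567222  168.14917417]
0.03 0 [274.28772501 180.29459611]
0.03 -0.005 [273.64851519 172.52235041]
0.03 -0.01 [273.00621322 164.70897761]
```

```bash
python3 -m pendant '-0.5 0 0.6 0;0 0 0.4 0;0 0 0 0'; python3 -m pendant '0 0 0 0'
```

```text
clock: 4.0
tcp_pos: [0.5352, -0.1502, 0.0309]
orientation: [-3.127, 0.222, -0.003]
contact_force: [0.8, 1.0, -0.1]
grip_width: 0.0451
clock: 4.08
tcp_pos: [0.5351, -0.1501, 0.0309]
orientation: [-3.127, 0.222, -0.003]
contact_force: [-0.4, 0.2, -1.0]
grip_width: 0.0452
```

```bash
python3 -m pendant '-0.3 0 0.3 0;0 0.2 0.2 0'; python3 -m pendant '0 0.5 0.1 0;0 0.5 0 0;0 0 0 0'
```

```text
clock: 4.25
tcp_pos: [0.532, -0.1513, 0.026]
orientation: [-3.127, 0.221, -0.004]
contact_force: [-0.3, -0.4, -1.0]
grip_width: 0.0452
clock: 4.5
tcp_pos: [0.5299, -0.1627, 0.0243]
orientation: [-3.127, 0.222, -0.003]
contact_force: [0.3, -0.5, 0.3]
grip_width: 0.0452
```

```bash
python3 -m pendant '0.2 0.6 -0.2 0;0 0.8 0 0;0 0.8 0 0;0 0.8 0 0'; python3 -m pendant '0 0.8 0 0;0 0.8 0 0;0 0.8 0 0;0 0.8 0 0;0 0 0 0';python3 - <<'E'
from h import *
for n in ("scene","wrist"):
  f=r.grab_frame(n); a=f["color"][:,:,::-1]
  if n=="scene": a=cv2.resize(a[150:280,180:330],None,fx=4.5,fy=4.5,interpolation=cv2.INTER_CUBIC)
  cv2.imwrite(f"pics/{n}4.png",a)
E
```

```text
clock: 4.83
tcp_pos: [0.5279, -0.1939, 0.0262]
orientation: [-3.126, 0.219, -0.003]
contact_force: [0.2, 0.0, -0.8]
grip_width: 0.0452
clock: 5.25
tcp_pos: [0.5221, -0.2328, 0.0263]
orientation: [-3.128, 0.225, -0.004]
contact_force: [-0.8, -0.4, 0.3]
grip_width: 0.0451
```

View pics/scene4.png

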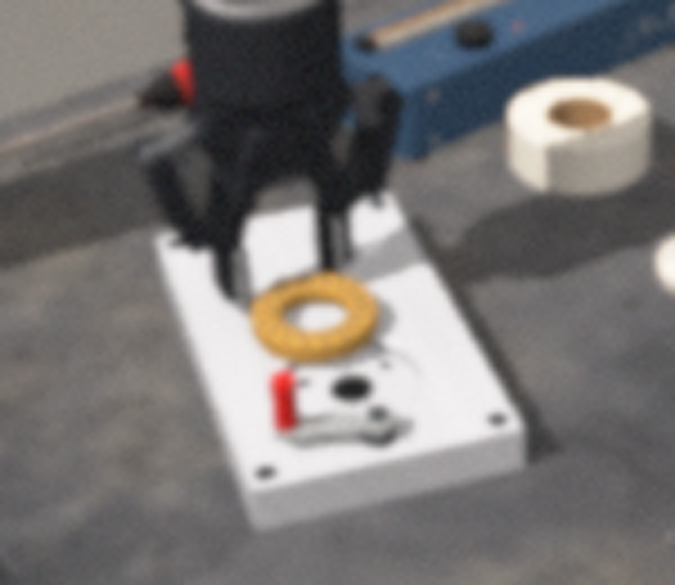

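View pics/wrist4.png

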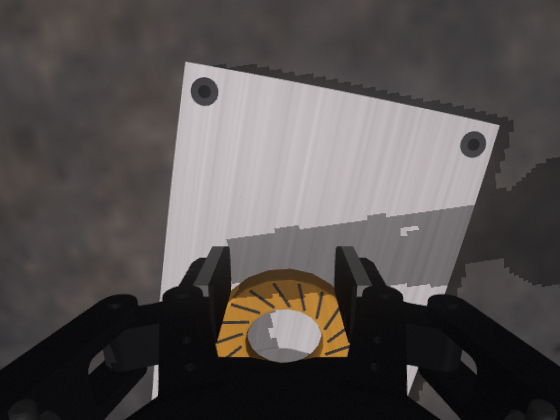

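```bash
python3 -m pendant '-0.1 0.7 0 0;0 0.7 0 0;0 0.6 0 0;0 0.6 0 0;0 0.5 0 0'; python3 -m pendant '0 0.3 0 0;0 0.3 0 0;0 0 0 0';python3 - <<'E'
from h import *
for n in ("scene","wrist"):
  f=r.grab_frame(n); a=f["color"][:,:,::-1]
  if n=="scene": a=cv2.resize(a[150:280,180:330],None,fx=4.5,fy=4.5,interpolation=cv2.INTER_CUBIC)
  cv2.imwrite(f"pics/{n}5.png",a)
E
```

```text
clock: 5.77
tcp_pos: [0.5176, -0.2601, 0.0256]
orientation: [-3.124, 0.215, -0.003]
contact_force: [0.8, 1.5, 0.6]
grip_width: 0.045
clock: 6.02
tcp_pos: [0.5164, -0.2687, 0.0258]
orientation: [-3.125, 0.218, -0.003]
contact_force: [0.8, 0.3, 0.6]
grip_width: 0.0454
```

View pics/scene5.png

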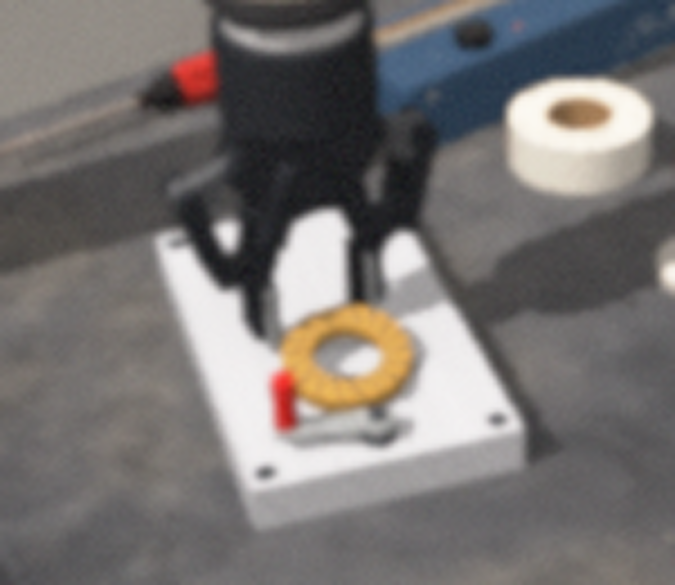

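View pics/wrist5.png

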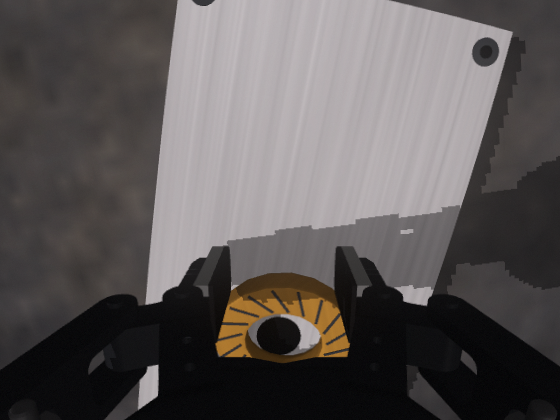

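```bash
python3 -m pendant '-0.15 0.3 0 0;0 0.3 0 0;0 0 0 0';python3 - <<'E'
from h import *
for n in ("scene","wrist"):
  f=r.grab_frame(n); a=f["color"][:,:,::-1]
  if n=="scene": a=cv2.resize(a[150:280,180:330],None,fx=4.5,fy=4.5,interpolation=cv2.INTER_CUBIC)
  cv2.imwrite(f"pics/{n}6.png",a)
E
```

```text
clock: 6.37
tcp_pos: [0.5139, -0.2735, 0.0253]
orientation: [-3.125, 0.215, -0.002]
contact_force: [0.7, 0.2, 0.4]
grip_width: 0.0452
```

View pics/scene6.png

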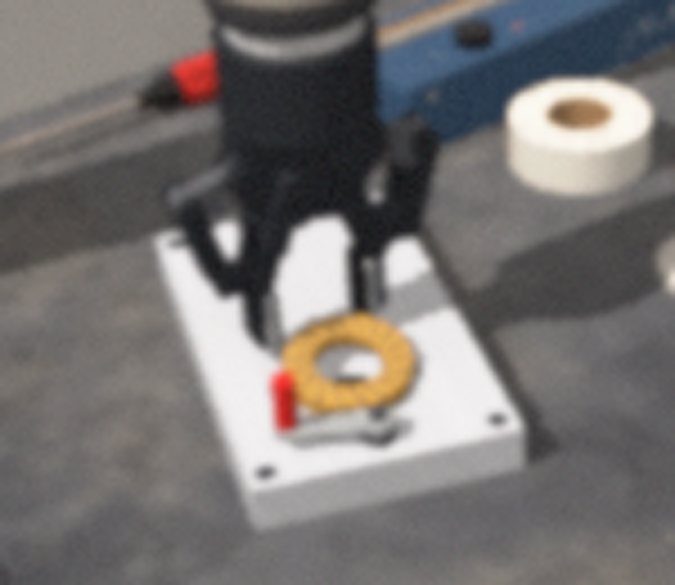

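View pics/wrist6.png

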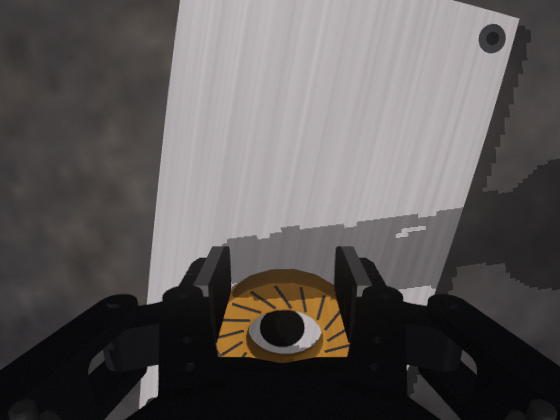

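```bash
python3 -m pendant '-0.1 0.3 0 0;0 0.3 0 0;0 0 0 0';python3 - <<'E'
from h import *
for n in ("scene","wrist"):
  f=r.grab_frame(n); a=f["color"][:,:,::-1]
  if n=="scene": a=cv2.resize(a[150:280,180:330],None,fx=4.5,fy=4.5,interpolation=cv2.INTER_CUBIC)
  cv2.imwrite(f"pics/{n}7.png",a)
E
```

```text
clock: 6.72
tcp_pos: [0.5123, -0.279, 0.0252]
orientation: [-3.124, 0.214, -0.002]
contact_force: [-0.2, 0.2, 0.4]
grip_width: 0.0452
```

View pics/scene7.png

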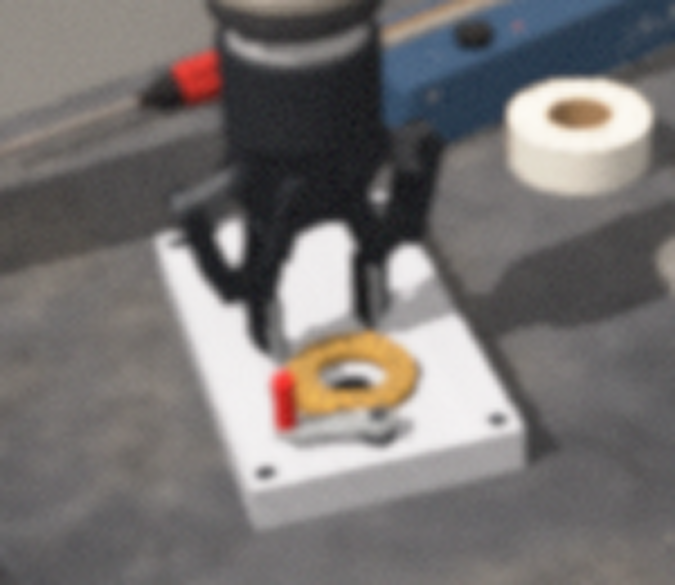

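View pics/wrist7.png

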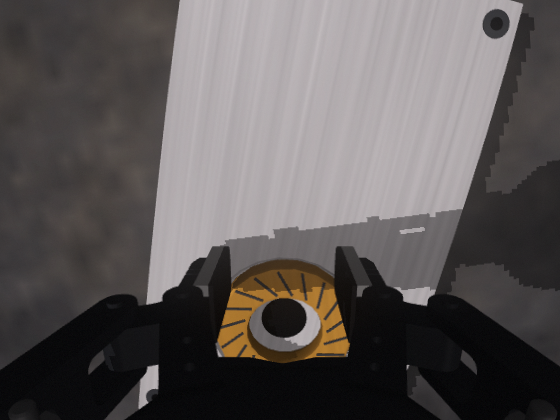

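```bash
python3 -m pendant '0 -1 0 0;0 -2 0 0;0 -3 -2 0;0 -3.5 -4 0;0 -3.5 -4 0;0 -3.5 -4 0;0 0 -2 0;0 0 0 0';python3 - <<'E'
from h import *
for n in ("scene","wrist","top"):
  o=r.get_obs(); f=r.grab_frame(n); a=f["color"][:,:,::-1]
  if n=="scene": a=cv2.resize(a[150:280,180:330],None,fx=4.5,fy=4.5,interpolation=cv2.INTER_CUBIC)
  if n=="top": a=cv2.resize(a[180:270,220:330],None,fx=6.6,fy=6.6,interpolation=cv2.INTER_CUBIC)
  if n=="wrist": R,t=wristRt(f,o);np.savez("w8.npz",R=R,t=t)
  cv2.imwrite(f"pics/{n}8.png",a)
E
```

```text
clock: 7.48
tcp_pos: [0.532, -0.1278, 0.1649]
orientation: [-3.122, 0.214, 0.008]
contact_force: [0.3, -0.1, 0.6]
grip_width: 0.0452
```

View pics/scene8.png

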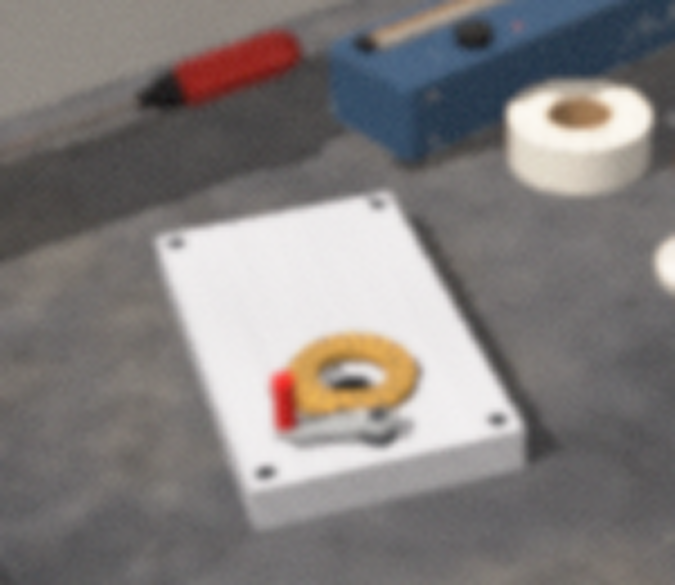

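View pics/wrist8.png

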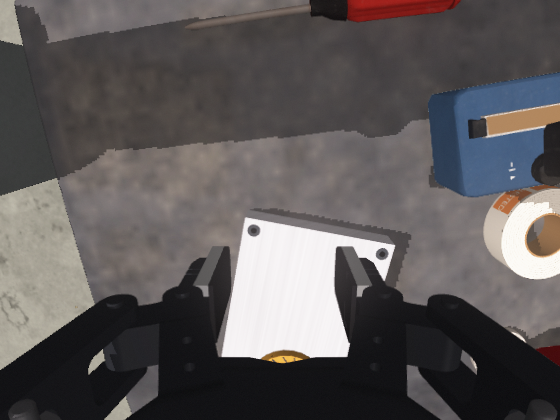

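View pics/top8.png

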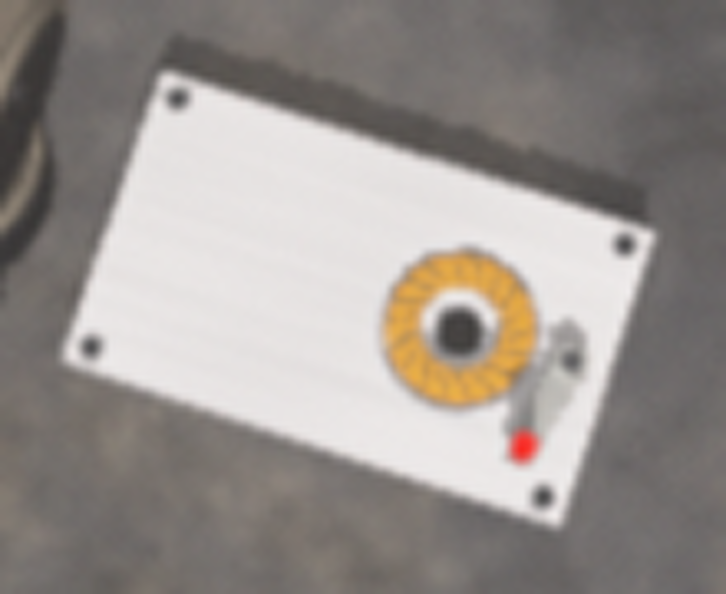

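```bash
python3 -m pendant '0 -0.5 -4 0;0 -0.5 -4 0;0 -0.5 -4 0;0 0 -2 0;0 0 0 0;0 0 0 0';python3 - <<'E'
from h import *
o=r.get_obs(); f=r.grab_frame("wrist"); a=f["color"][:,:,::-1]
R,t=wristRt(f,o)
cv2.imwrite(f"pics/w9.png",cv2.resize(a[180:360,215:385],None,fx=3.3,fy=3.3,interpolation=cv2.INTER_CUBIC))
print(o["tcp_pos"])
rec=np.array([.5088,-.3107,.0])
ph=np.linspace(0,2*np.pi,5)[:4]
for z,rad in ((.017,0),(.017,.017),(.029,.017),(.029,.032)):
  print(z,rad,np.round((proj(f,[rec+[rad*np.cos(x),rad*np.sin(x),z] for x in ph],R,t)-[215,180])*3.3,1).tolist())
E
```

```text
clock: 8.13
tcp_pos: [0.5264, -0.1184, 0.295]
orientation: [-3.124, 0.233, 0.053]
contact_force: [0.2, -0.5, -0.9]
grip_width: 0.0455
[ 0.52641418 -0.11843937  0.29500408]
0.017 0 [[272.5, 420.9], [272.5, 420.9], [272.5, 420.9], [272.5, 420.9]]
0.017 0.017 [[313.9, 416.1], [266.8, 384.2], [231.2, 425.6], [278.0, 456.8]]
0.029 0.017 [[315.2, 432.3], [266.8, 399.8], [230.4, 442.0], [278.4, 473.7]]
0.029 0.032 [[352.8, 428.0], [261.6, 366.1], [193.3, 446.1], [283.3, 505.3]]
```

View pics/w9.png

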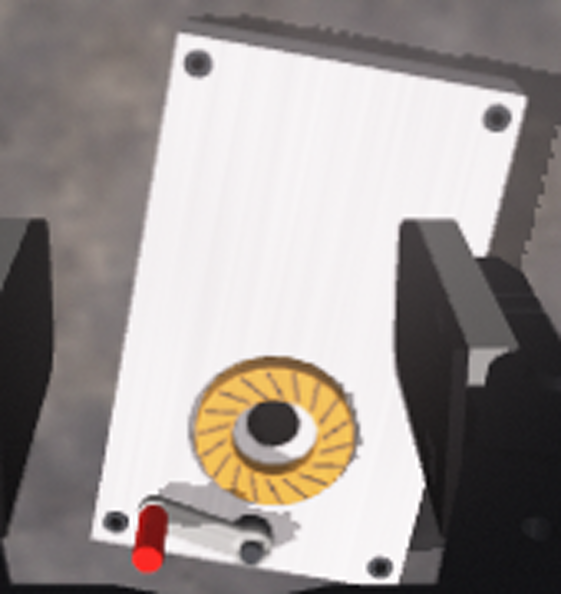

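```bash
python3 -m pendant '-0.9 3.9 0 0;-0.9 3.9 0 0;-0.9 3.9 0 0;-0.9 3.9 0 0;-0.9 3.9 0 0;-0.9 3.9 0 0;0 0 0 0' 255;python3 -m pendant '0 0 1 7;0 0 1 7;0 0 1 7;0 0 1 7;0 0 1 7;0 0 1 7;0 0 1 7;0 0 1 7'
```

```text
clock: 8.77
tcp_pos: [0.4283, -0.3466, 0.2789]
orientation: [-3.121, 0.226, 0.093]
contact_force: [-0.3, 0.0, 1.1]
grip_width: -0.0001
clock: 9.43
tcp_pos: [0.408, -0.3481, 0.1804]
orientation: [2.622, -1.679, -0.126]
contact_force: [0.1, -0.2, -0.1]
grip_width: 0.0002
```

```bash
cat > g.py <<'E'
from h import *
import sys
o=r.get_obs(); Rt=cv2.Rodrigues(np.array(o["orientation"]))[0]
print("tcp",np.round(o["tcp_pos"],4),"xang",np.degrees(np.arctan2(Rt[1,0],Rt[0,0])),"z",np.round(Rt[:,2],3),"F",np.round(o["contact_force"],1))
T=np.array([float(x) for x in sys.argv[1:4]])
print("tool cm",np.round(100*Rt.T@(T-o["tcp_pos"]),2))
E
python3 g.py .4313 -.3484 .05
```

```text
tcp [ 0.408  -0.3481  0.1804] xang -65.36508852445004 z [-0.082  0.023 -0.996] F [ 0.1 -0.2 -0.1]
tool cm [ 1.71 -2.94 12.8 ]
```

```bash
python3 -m pendant '0.5 -0.9 3 0;0.5 -0.9 3 0;0.5 -0.9 3 0;0 0 0 0;0 0 0 0'; python3 g.py .4313 -.3484 .047
```

```text
clock: 9.85
tcp_pos: [0.4219, -0.3458, 0.0737]
orientation: [2.602, -1.695, -0.156]
contact_force: [0.4, 0.5, 1.1]
grip_width: -0.0001
tcp [ 0.4219 -0.3458  0.0737] xang -66.32851726143184 z [-0.101  0.028 -0.994] F [0.4 0.5 1.1]
tool cm [ 0.79 -0.97  2.55]
```

```bash
python3 -m pendant '0.3 -0.4 1.2 0;0.2 -0.4 1 0;0 0 0 0'; python3 g.py .4313 -.3484 .047; python3 - <<'E'
from h import *
print(r.get_obs()["joints"])
for n in ("scene","wrist"):
  f=r.grab_frame(n); a=f["color"][:,:,::-1]
  if n=="scene": a=cv2.resize(a[150:280,180:330],None,fx=4.5,fy=4.5,interpolation=cv2.INTER_CUBIC)
  cv2.imwrite(f"pics/{n}10.png",a)
E
```

```text
clock: 10.1
tcp_pos: [0.4276, -0.3472, 0.0498]
orientation: [2.599, -1.698, -0.157]
contact_force: [0.8, -0.1, 0.5]
grip_width: 0.0
tcp [ 0.4276 -0.3472  0.0498] xang -66.47311043716707 z [-0.103  0.028 -0.994] F [ 0.8 -0.1  0.5]
tool cm [ 0.28 -0.31  0.24]
[ 0.01445362  0.69348755  0.73997139  1.9523971  -0.56348694  0.83099369
 -0.08329394]
```

View pics/scene10.png

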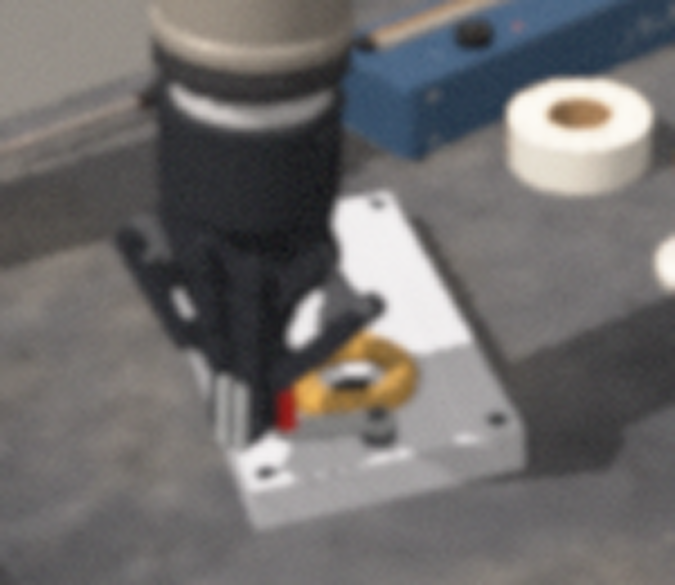

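View pics/wrist10.png

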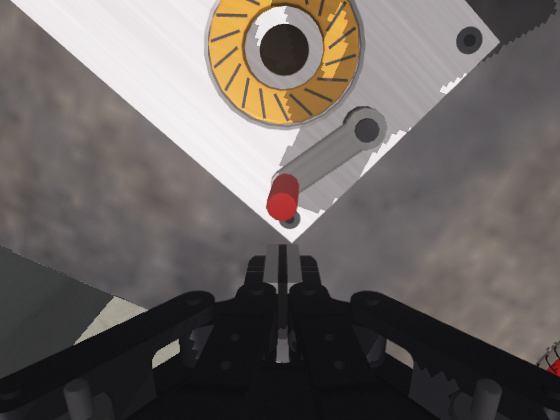

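```bash
python3 -m pendant '0.1 -0.8 -0.05 0;0 -0.7 -0.05 0;-0.3 -0.65 -0.05 0;-0.3 -0.65 -0.05 0;0 0 0 0'; python3 g.py .4510 -.3314 .048; python3 - <<'E'
from h import *
f=r.grab_frame("wrist"); cv2.imwrite(f"pics/w11.png",f["color"][:,:,::-1])
E
```

```text
clock: 10.62
tcp_pos: [0.4535, -0.3314, 0.054]
orientation: [2.598, -1.701, -0.152]
contact_force: [-1.3, 0.8, -0.2]
grip_width: -0.0003
tcp [ 0.4535 -0.3314  0.054 ] xang -66.57184447897765 z [-0.099  0.026 -0.995] F [-1.3  0.8 -0.2]
tool cm [-0.06  0.18  0.62]
```

View pics/w11.png

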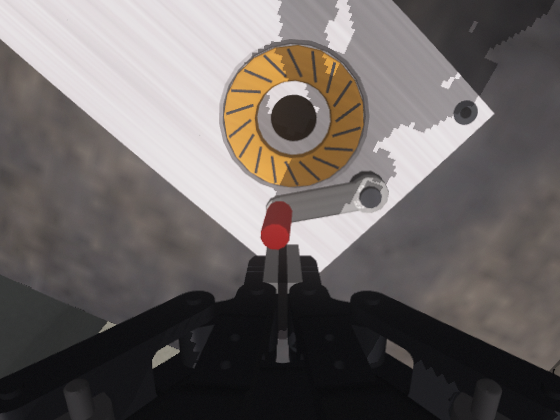

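```bash
python3 -m pendant '-0.4 -0.6 0.25 0;-0.1 -0.7 0.2 0;0.1 -0.7 0 0;0.2 -0.7 0 0;0 0 0 0'; python3 g.py .4781 -.3217 .048; python3 - <<'E'
from h import *
f=r.grab_frame("wrist"); cv2.imwrite(f"pics/w12.png",f["color"][:,:,::-1])
E
```

```text
clock: 11.08
tcp_pos: [0.4798, -0.3185, 0.0478]
orientation: [2.598, -1.701, -0.147]
contact_force: [-0.2, -0.4, 1.0]
grip_width: -0.0001
tcp [ 0.4798 -0.3185  0.0478] xang -66.57912295954254 z [-0.097  0.024 -0.995] F [-0.2 -0.4  1. ]
tool cm [ 0.22  0.28 -0.01]
```

View pics/w12.png

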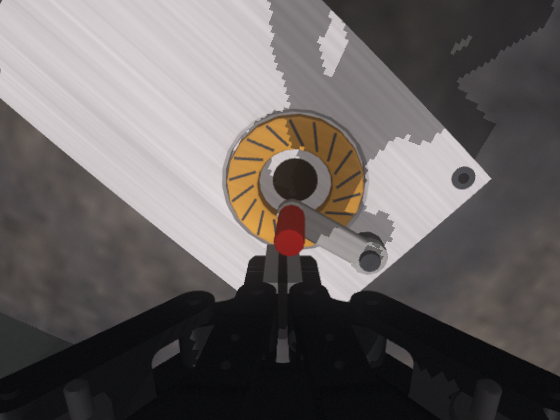

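```bash
python3 -m pendant '0.5 -0.5 0 0;0.5 -0.5 0 0;0.5 -0.4 0 0;0 0 0 0'; python3 g.py .4913 -.3239 .048; python3 - <<'E'
from h import *
f=r.grab_frame("wrist"); cv2.imwrite(f"pics/w13.png",f["color"][:,:,::-1])
E
```

```text
clock: 11.47
tcp_pos: [0.4907, -0.3275, 0.0448]
orientation: [2.59, -1.703, -0.171]
contact_force: [1.0, 0.3, 0.1]
grip_width: 0.0001
tcp [ 0.4907 -0.3275  0.0448] xang -66.84399530265935 z [-0.112  0.03  -0.993] F [1.  0.3 0.1]
tool cm [-0.33 -0.17 -0.31]
```

View pics/w13.png

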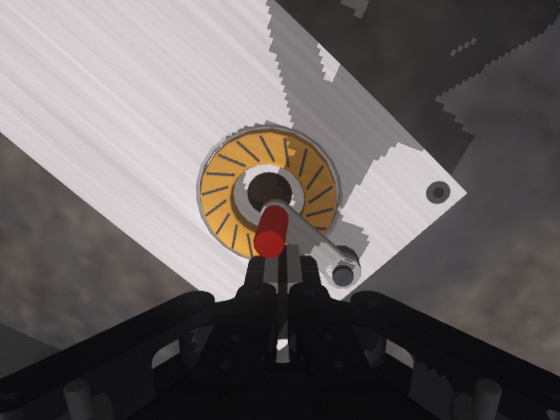

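```bash
python3 -m pendant '0 0.7 -0.2 0;-0.6 0 -0.15 0;-0.4 0 0 0;0 0 0 0'; python3 g.py .4913 -.3239 .048; python3 -m pendant '0 -0.5 0 0;0 -0.5 0 0;0 0 0 0'; python3 g.py .4913 -.3239 .048; python3 - <<'E'
from h import *
f=r.grab_frame("wrist"); cv2.imwrite(f"pics/w14.png",f["color"][:,:,::-1])
E
```

```text
clock: 11.85
tcp_pos: [0.4824, -0.3214, 0.05]
orientation: [2.591, -1.705, -0.164]
contact_force: [0.5, 0.3, 0.1]
grip_width: 0.0004
tcp [ 0.4824 -0.3214  0.05  ] xang -66.87407974247836 z [-0.107  0.028 -0.994] F [0.5 0.3 0.1]
tool cm [ 0.59 -0.73  0.1 ]
clock: 12.1
tcp_pos: [0.488, -0.3188, 0.0496]
orientation: [2.585, -1.705, -0.169]
contact_force: [-0.3, -0.2, 0.6]
grip_width: 0.0
tcp [ 0.488  -0.3188  0.0496] xang -66.9994900744297 z [-0.113  0.026 -0.993] F [-0.3 -0.2  0.6]
tool cm [ 0.61 -0.12  0.11]
```

View pics/w14.png

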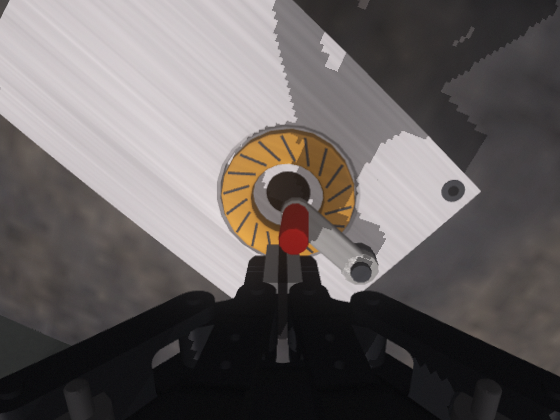

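```bash
python3 -m pendant '0.5 -0.5 0 0;0.4 -0.5 -0.1 0;0.2 -0.5 -0.1 0;0 0 0 0'; python3 g.py .4913 -.3239 .048; python3 - <<'E'
from h import *
f=r.grab_frame("wrist"); cv2.imwrite(f"pics/w15.png",f["color"][:,:,::-1])
f=r.grab_frame("top"); cv2.imwrite("pics/top15.png",cv2.resize(f["color"][180:270,220:330,::-1],None,fx=6.6,fy=6.6,interpolation=cv2.INTER_CUBIC))
E
```

```text
clock: 12.48
tcp_pos: [0.4882, -0.3221, 0.0478]
orientation: [2.57, -1.709, -0.219]
contact_force: [-0.2, -1.2, 0.1]
grip_width: 0.0
tcp [ 0.4882 -0.3221  0.0478] xang -67.55310222953977 z [-0.144  0.038 -0.989] F [-0.2 -1.2  0.1]
tool cm [ 0.28 -0.21 -0.08]
```

View pics/w15.png

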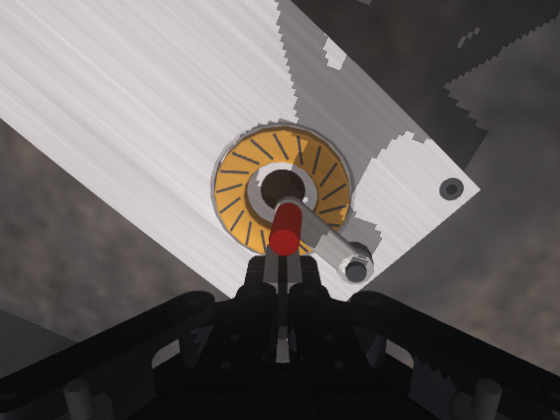

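View pics/top15.png

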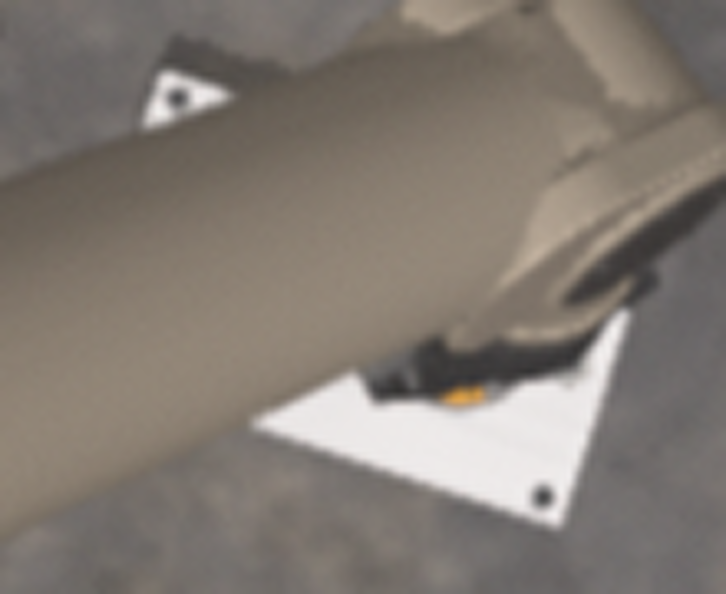

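```bash
python3 - <<'E'
from h import *
o=r.get_obs(); f=r.grab_frame("wrist"); R,t=wristRt(f,o)
piv=np.array([.4935,-.3569]);Ex=np.array([.948,-.319]);Ey=np.array([.319,.948])
for th in (1.1,1.3,1.4,1.5,1.571):
    k=piv+.042*(-np.cos(th)*Ex+np.sin(th)*Ey)
    print(th,proj(f,[[*k,.064],[*k,.036]],R,t).round(1).tolist())
print("hub",proj(f,[*piv,.04],R,t),"rec",proj(f,[.5088,-.3107,.017],R,t))
a=f["color"][:,:,::-1][150:300,200:400]; cv2.imwrite("pics/w15z.png",cv2.resize(a,None,fx=4,fy=4,interpolation=cv2.INTER_CUBIC))
print(o["joints"],o["tau"])
E
```

```text
1.1 [[261.8, 282.7], [270.3, 248.1]]
1.3 [[268.6, 266.1], [276.2, 233.4]]
1.4 [[273.7, 258.1], [280.5, 226.3]]
1.5 [[279.8, 250.4], [285.7, 219.5]]
1.571 [[284.8, 245.3], [289.9, 215.0]]
hub [[357.13638042 275.58948268]] rec [[282.21364039 191.23839616]]
[-0.05388329  0.76551908  0.74301543  1.83396599 -0.56377448  0.93123597
 -0.20999961] [-1.92592308e+00 -5.78197789e+01  1.41274264e+01 -2.02868664e+01
 -1.10517383e+00 -1.06130729e-01 -2.13374652e-02]
```

View pics/w15z.png

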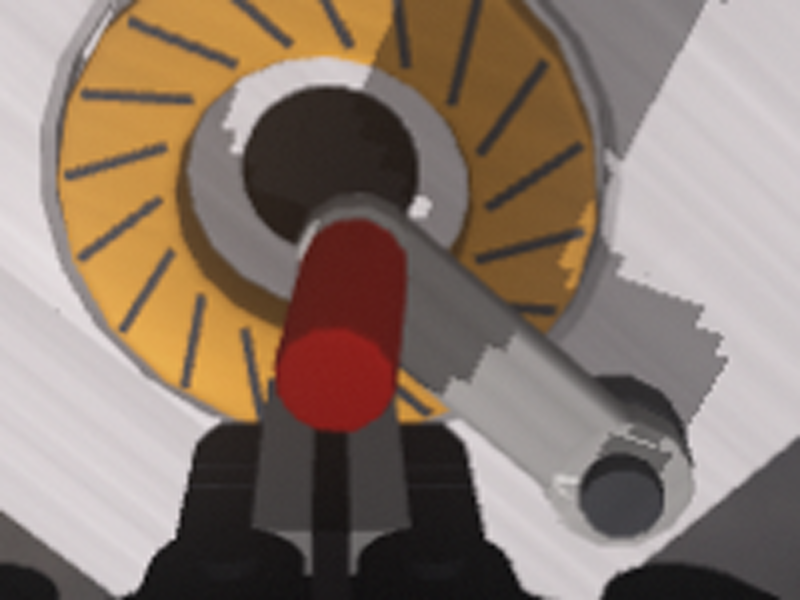

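```bash
python3 -m pendant '0 1 0 0;0 2 0 0;0 1 -2 0;0 1 -4 0;0 1 -4 0;0 0 -4 0;0 0 -4 0;0 0 0 0'; python3 -m pendant '0 0 0 -7;0 -3 0 -7;0 -3 0 -7;0 0 0 0'; python3 - <<'E'
from h import *
o=r.get_obs(); f=r.grab_frame("wrist"); R,t=wristRt(f,o); cv2.imwrite(f"pics/w16.png",f["color"][:,:,::-1])
print(o["tcp_pos"],o["contact_force"])
f=r.grab_frame("top"); cv2.imwrite("pics/top16.png",cv2.resize(f["color"][180:270,220:330,::-1],None,fx=6.6,fy=6.6,interpolation=cv2.INTER_CUBIC))
f=r.grab_frame("scene"); cv2.imwrite("pics/scene16.png",cv2.resize(f["color"][150:280,180:330,::-1],None,fx=4.5,fy=4.5,interpolation=cv2.INTER_CUBIC))
E
```

```text
clock: 13.3
tcp_pos: [0.4628, -0.3511, 0.239]
orientation: [2.584, -1.702, -0.205]
contact_force: [0.6, -0.7, -0.7]
grip_width: 0.0005
clock: 13.63
tcp_pos: [0.5179, -0.3186, 0.2397]
orientation: [2.889, -1.19, -0.187]
contact_force: [0.6, -0.3, -0.0]
grip_width: -0.0001
[ 0.51790912 -0.31862248  0.23966173] [ 0.55149548 -0.27681834 -0.04705722]
```

View pics/w16.png

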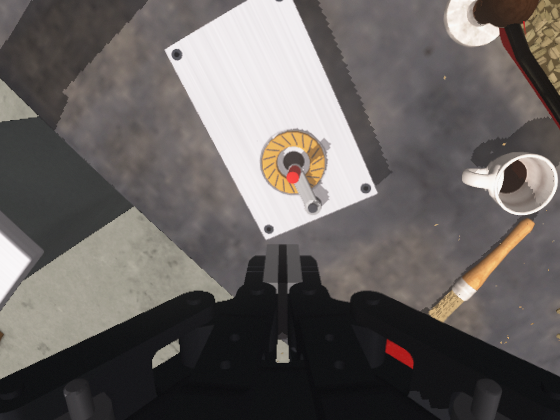

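View pics/scene16.png

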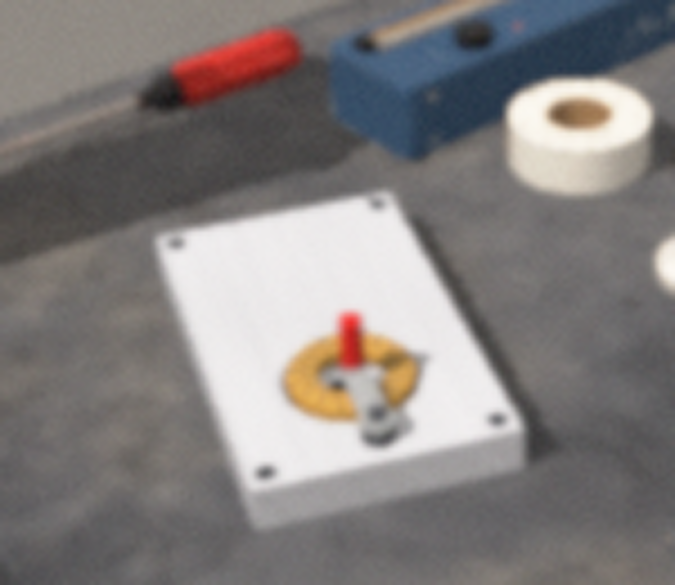

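View pics/top16.png

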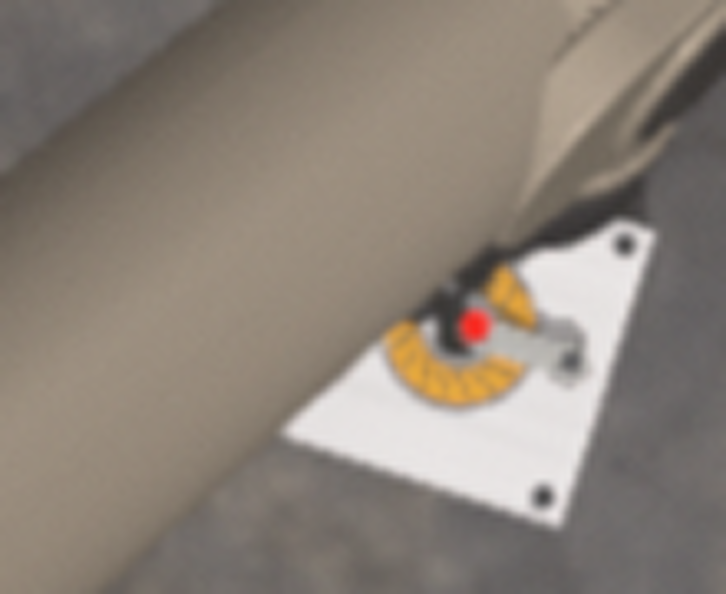

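```bash
python3 - <<'E'
from h import *
for n,off,s,p,c,a in (("top",(220,180),6.6,(474,327),(.52325,-.26897),-18.67),("scene",(180,150),4.5,(350,318),(.52606,-.26602),-18.94)):
    f=r.grab_frame(n); w=ray(f,[(p[i]+.5)/s-.5+off[i] for i in (0,1)],.064)[:2]
    a=np.radians(a);A=np.array([[np.cos(a),-np.sin(a)],[np.sin(a),np.cos(a)]])
    l=A.T@(w-c); print(n,l,"theta",np.arctan2(l[1]+.093,-l[0]))
E
```

```text
top [-0.00164878 -0.04955785] theta 1.532861176344337
scene [ 0.00023103 -0.05247229] theta 1.5764967886026322
```

All the views put the keeper at about 1.53–1.58 rad, past the 1.42 rad limit. The burr is concentric in its recess and the arm is clear, so I'm handing in.

```bash
python3 - <<'E'
from h import *
print(r.hand_in())
E
```

```text
the job is handed in; nothing more can be done
None
```

I pushed the burr across the plate with the half-open fingertips until it dropped into its recess. I then swung the keeper over it by pushing the red knob with the shut fingers, and handed the job in. No verdict was reported.

- **Burr:** before the keeper was swung, the wrist image fitted the predicted seated outline to within about 1–2 mm. After the swing the burr still looked concentric and level in its recess, but I did not measure it again.
- **Keeper:** the knob position gave 1.53 rad from the top camera and 1.58 rad from the scene camera, against the required 1.42. The wrist image taken at contact agreed with the stop at 1.571 rad.
- **Arm:** it ended clear of everything at about 0.24 m height, with the force reading close to zero, and the clock read about 14 s of the 48 s allowed.
- **Other things:** none was touched as far as I could see, though I did not measure their positions.

Two things did not go cleanly. The fingers slipped off the knob once near the end, so I backed off and pushed again. The tool also tilted gradually, to about 9 degrees while pushing the keeper; I saw no effect on the result.

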